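# Pass reels into the clean cell through the pass box

## Robot

A 6-joint arm with a two-finger parallel gripper is mounted at the origin on the work surface. World frame = base frame: x ahead of the robot, y to its left, z up, the work surface at z = 0. Lengths are in mm, angles in rad, forces in N, time in s.
With the tool pointing down it reaches from about 300 to 750 mm from the base axis. Payload 8.5 kg.
Tool frame: the origin (TCP) lies midway between the tips of the shut fingers; the grasp point (between the pads) lies 19 mm behind it (r.grasp_offset is the distance from the TCP to the grasp point, in mm); z points along the fingers, y is the line along which they close (so a half turn about z gives the same grasp; the last joint's range is limited). The gripper opens to 85 mm and grips with 20 to 120 N. Pads are 22 mm wide; open, the fingers measure 114 mm over their backs; the gripper's body (76 mm by 85 mm) begins 54 mm behind the grasp point. The pads swing forward as they close: fully open they stand 13 mm farther back than shut.
Start: joints at [-1.533, 0.381, 1.297, -0, 1.464, -0.215], TCP at [137.559, -532.502, 231.322] pointing down, gripper open.
Joint ranges: [-3.11, 3.11], [-0.89, 2.33], [0.22, 2.48], [-1.42, 4.56], [0.17, 2.85], [-2.88, 2.88]. Speed limits (rad/s): [2.39, 2.39, 3.14, 3.14, 3.14, 3.14].

## Interface

Orientations are given as a 3x3 rotation matrix whose columns are the frame's x, y, z axes.
In Python, from rig import readout, viewer, r gives the robot as it stands. The module is installed in compiled form; this text tells all that it offers.
- The arm moves only by the tool carry_out, never from a script. Its argument "plan" is a list of rows, each a list of 4 numbers: the shift along the tool's x, y, z in m, then the turn about the tool's z in degrees. In form: [[dx, dy, dz, yaw], ...]. A call has exactly 10 rows; each row is the pose to reach, as a shift and turn from the pose commanded when the call began, along the tool's axes at that moment; what a row does not reach only later rows make up. A row lasts 1/12 s, in which the tool goes at most 41.7 mm and 7.16 degrees, less where a joint would pass 70% of its speed; a pose out of reach is approached as far as the arm can. A call with a gripper value outside its range is refused whole. "hand" is the finger opening in m, from 0 to 0.0854, set as the call begins (left out, the last holds). The fingers move at their own pace and stop on an object; the grip force is fixed at half the most. Time passes only in rows, so rows that repeat a pose let the fingers close, or fill a call up. It gives the time, the measured TCP pose, the force, the opening and the grip force at its end, in the units of the state.
- readout.observe(): the state, without advancing time (a new reading comes with each control period).
- viewer.read_camera(name): name is "side" or "top" or "wrist"; returns (picture, depth): 420x560x3 uint8, red, green, blue; 420x560 float32, mm along the optical axis (not along the pixel's ray), 0 where there is no reading.
- viewer.camera_model(name): a dict with "vfov" (degrees; the focal length in pixels is half the picture's height over the tangent of half this angle, whatever the lens; pixels are square), "cx", "cy" (the principal point, pixels), "rvec" (rotation vector, rad) and "tvec" (3), from world to camera coordinates, as OpenCV has them; the wrist camera has in their place "tool_from_camera" (4x4, takes a point from camera to tool coordinates, whose origin is the TCP and whose axes are the flange's). Camera axes: x right, y down, z forward; pixel columns grow to the right and rows downward; lengths in mm; the calibration is good to about 2 mm. The wrist camera is an equidistant fisheye: a pixel r from the principal point sees the ray r / f radians off the axis. A picture is of the moment at which its call begins: read the wrist's pose just before it. camera_model takes no time and is no camera call.
- r.sign_off(): hands the job in; it is judged then, once.
The state is a dict: "clock": time; "joints": joint angles; "joint_vel": joint speeds; "tau": joint torques, N m; "eef_pos": TCP position; "eef_rot": TCP orientation; "force": force on the tool from outside, world axes, zero at the start; "moment": the same for the moment, N m; "width": opening from 0.0 (shut) to 1.0 (fully open); "gripper_force": force on a finger pad.
Only numpy, scipy, OpenCV 4.12 (cv2) and the standard library are available. Lean on these libraries where they do the work, as an engineer would, in place of code of your own. Each camera call takes 0.05 s, during which the arm holds its last target. There are 200 camera calls.

## Task

Send all the black-and-brass reels on the mat through the pass box: first make sure by touch that the inner door is shut, pressing its red tab firmly home against the stop, and only then slide the outer hatch fully open. Stand the reels upright in the carrier's wells, one to a well, any well, slide the hatch fully shut again and then press the green call button right down. The inner door must never be ajar while the hatch is open, and must be shut at the end; leave the other things on the table where they are.

Things in the scene. Friction and masses are not known exactly. Their poses are not given: they have to be found in the camera images.
- passbox: White pass box fixed to the table: open-topped chamber, outside 206 mm (its x) by 286 mm (its y), walls 100 mm high, 8 mm thick; origin on the table at its centre; x points away from the robot, y to the robot's left, z up. From its -y side a duct 160 mm wide, 100 mm high leads to the clean cell. Beyond it, two rails at rim height carry the open hatch, to 318 mm from the origin.
- hatch (a joint): Outer door: the sliding hatch (blue frame, clear window) that covers the chamber from above, 8 mm thick, its top 108 mm above the table. 0 = fully shut, grows as it slides away along the passbox's +x, stop at 0.205 m (chamber wholly uncovered). About 1.5 N of friction; it stays where it is left.
- hatch_handle (a point): Centre of the hatch's black handle bar, 153 mm above the table; the bar is 94 mm long along the passbox's y, 14 mm thick along x and 14 mm high, on a post at each end (80 mm apart), with 38 mm free between bar and hatch. It moves with the hatch.
- inner_door (a joint): Inner door: a shutter between the chamber and the duct. 0 = shut against its stop; grows as it opens, sliding towards the robot (passbox -x), up to 0.06 m. It starts shut or up to 25 mm ajar. About 2 N of friction; it stays where it is left. At the stop it stands firm.
- inner_tab (a point): Centre of the red upright tab of the inner door (moves with it): a plate 8 mm thick along the passbox's x, 34 mm wide along y and 50 mm high, standing from 102 to 152 mm above the table, over the slot between chamber and duct; its own axes are the passbox's. Pushing its near face along the passbox's +x shuts the door.
- call_button (a joint): Green call button on top of the duct: 0 = up, 0.006 m = fully down; springs back; fully down takes 5 N.
- call_button_top (a point): Centre of the call button's top face (36 mm diameter), pressed straight down.
- well0 (a point): Centre of the floor of one well, 8 mm above the table; axes as the passbox. The blue carrier fixed in the chamber has 2 (along x) by 3 (along y) square wells 74 mm wide inside, 80 mm apart, rims 30 mm above the table; 12 mm free between carrier and chamber walls.
- well1 (a point): Centre of the floor of one well, 8 mm above the table; axes as the passbox. The blue carrier fixed in the chamber has 2 (along x) by 3 (along y) square wells 74 mm wide inside, 80 mm apart, rims 30 mm above the table; 12 mm free between carrier and chamber walls.
- well2 (a point): Centre of the floor of one well, 8 mm above the table; axes as the passbox. The blue carrier fixed in the chamber has 2 (along x) by 3 (along y) square wells 74 mm wide inside, 80 mm apart, rims 30 mm above the table; 12 mm free between carrier and chamber walls.
- well3 (a point): Centre of the floor of one well, 8 mm above the table; axes as the passbox. The blue carrier fixed in the chamber has 2 (along x) by 3 (along y) square wells 74 mm wide inside, 80 mm apart, rims 30 mm above the table; 12 mm free between carrier and chamber walls.
- well4 (a point): Centre of the floor of one well, 8 mm above the table; axes as the passbox. The blue carrier fixed in the chamber has 2 (along x) by 3 (along y) square wells 74 mm wide inside, 80 mm apart, rims 30 mm above the table; 12 mm free between carrier and chamber walls.
- well5 (a point): Centre of the floor of one well, 8 mm above the table; axes as the passbox. The blue carrier fixed in the chamber has 2 (along x) by 3 (along y) square wells 74 mm wide inside, 80 mm apart, rims 30 mm above the table; 12 mm free between carrier and chamber walls.
- reel1_c (a point): Centre (half-way up) of a reel, standing upright, 78 mm high in all: a black body 60 mm in diameter and 42 mm high with brass bands, on top of it a brass stem 26 mm in diameter and 36 mm high to hold it by; its z axis points up the stem. 0.18 to 0.35 kg. May be absent.
- reel2_c (a point): Centre (half-way up) of a reel, standing upright, 78 mm high in all: a black body 60 mm in diameter and 42 mm high with brass bands, on top of it a brass stem 26 mm in diameter and 36 mm high to hold it by; its z axis points up the stem. 0.18 to 0.35 kg. May be absent.
- reel3_c (a point): Centre (half-way up) of a reel, standing upright, 78 mm high in all: a black body 60 mm in diameter and 42 mm high with brass bands, on top of it a brass stem 26 mm in diameter and 36 mm high to hold it by; its z axis points up the stem. 0.18 to 0.35 kg. May be absent.
- reel4_c (a point): Centre (half-way up) of a reel, standing upright, 78 mm high in all: a black body 60 mm in diameter and 42 mm high with brass bands, on top of it a brass stem 26 mm in diameter and 36 mm high to hold it by; its z axis points up the stem. 0.18 to 0.35 kg. May be absent.
- reel5_c (a point): Centre (half-way up) of a reel, standing upright, 78 mm high in all: a black body 60 mm in diameter and 42 mm high with brass bands, on top of it a brass stem 26 mm in diameter and 36 mm high to hold it by; its z axis points up the stem. 0.18 to 0.35 kg. May be absent.
- oil: Yellow oil bottle, 36 mm diameter, 85 mm high, standing among the reels on a black rubber mat 3 mm thick; not part of the job, leave alone. Origin at its underside.
- mallet: Hammer, 240 mm long, lying on the table at the right, near the robot; not part of the job, leave alone.
- driver: Screwdriver, 180 mm long, lying on the left; not part of the job, leave alone.
- spanner: Wrench, 170 mm long, lying beyond the duct; not part of the job, leave alone.
- chrome_reel: Bright finished reel, 68 mm diameter, 75 mm high, standing left of the mat; not part of the job, leave alone. Origin at its underside.
- carton: Cardboard box 100 by 140 by 70 mm, beyond the mat; not part of the job, leave alone. Origin at its underside.

How it is judged (in metres and radians):
On the way, in this order (a step that is already met when the one before it is completed fails the run):
1. the inner door is shut and felt firm: the fingers press its tab with more than 3 N against the stop (value of joint inner_door below 0.003 m and contact force between the fingers and inner_door above 3 N and value of joint hatch below 0.01 m), for 0.04 s.
2. the outer hatch is open (190 mm or more), the inner door still shut (value of joint hatch above 0.19 m and value of joint inner_door below 0.004 m), for 0.2 s.
3. every reel stands upright in a well of its own, let go ((horizontal distance between reel1_c and well0 below 0.013 m or horizontal distance between reel1_c and well1 below 0.013 m or horizontal distance between reel1_c and well2 below 0.013 m or horizontal distance between reel1_c and well3 below 0.013 m or horizontal distance between reel1_c and well4 below 0.013 m or horizontal distance between reel1_c and well5 below 0.013 m) and z of each of reel1_c, reel2_c, reel3_c, reel4_c, reel5_c in the frame of passbox below 0.054 m and angle between each of reel1_c, reel2_c, reel3_c, reel4_c, reel5_c's own z axis and vertical below 0.15 rad and (horizontal distance between reel2_c and well0 below 0.013 m or horizontal distance between reel2_c and well1 below 0.013 m or horizontal distance between reel2_c and well2 below 0.013 m or horizontal distance between reel2_c and well3 below 0.013 m or horizontal distance between reel2_c and well4 below 0.013 m or horizontal distance between reel2_c and well5 below 0.013 m) and (horizontal distance between reel3_c and well0 below 0.013 m or horizontal distance between reel3_c and well1 below 0.013 m or horizontal distance between reel3_c and well2 below 0.013 m or horizontal distance between reel3_c and well3 below 0.013 m or horizontal distance between reel3_c and well4 below 0.013 m or horizontal distance between reel3_c and well5 below 0.013 m) and (horizontal distance between reel4_c and well0 below 0.013 m or horizontal distance between reel4_c and well1 below 0.013 m or horizontal distance between reel4_c and well2 below 0.013 m or horizontal distance between reel4_c and well3 below 0.013 m or horizontal distance between reel4_c and well4 below 0.013 m or horizontal distance between reel4_c and well5 below 0.013 m) and (horizontal distance between reel5_c and well0 below 0.013 m or horizontal distance between reel5_c and well1 below 0.013 m or horizontal distance between reel5_c and well2 below 0.013 m or horizontal distance between reel5_c and well3 below 0.013 m or horizontal distance between reel5_c and well4 below 0.013 m or horizontal distance between reel5_c and well5 below 0.013 m) and contact force between the fingers and reel1 below 0.1 N and contact force between the fingers and reel2 below 0.1 N and contact force between the fingers and reel3 below 0.1 N and contact force between the fingers and reel4 below 0.1 N and contact force between the fingers and reel5 below 0.1 N), for 0.3 s.
4. the hatch is shut again (within 6 mm) over the reels (value of joint hatch below 0.006 m and (horizontal distance between reel1_c and well0 below 0.013 m or horizontal distance between reel1_c and well1 below 0.013 m or horizontal distance between reel1_c and well2 below 0.013 m or horizontal distance between reel1_c and well3 below 0.013 m or horizontal distance between reel1_c and well4 below 0.013 m or horizontal distance between reel1_c and well5 below 0.013 m) and z of each of reel1_c, reel2_c, reel3_c, reel4_c, reel5_c in the frame of passbox below 0.054 m and angle between each of reel1_c, reel2_c, reel3_c, reel4_c, reel5_c's own z axis and vertical below 0.15 rad and (horizontal distance between reel2_c and well0 below 0.013 m or horizontal distance between reel2_c and well1 below 0.013 m or horizontal distance between reel2_c and well2 below 0.013 m or horizontal distance between reel2_c and well3 below 0.013 m or horizontal distance between reel2_c and well4 below 0.013 m or horizontal distance between reel2_c and well5 below 0.013 m) and (horizontal distance between reel3_c and well0 below 0.013 m or horizontal distance between reel3_c and well1 below 0.013 m or horizontal distance between reel3_c and well2 below 0.013 m or horizontal distance between reel3_c and well3 below 0.013 m or horizontal distance between reel3_c and well4 below 0.013 m or horizontal distance between reel3_c and well5 below 0.013 m) and (horizontal distance between reel4_c and well0 below 0.013 m or horizontal distance between reel4_c and well1 below 0.013 m or horizontal distance between reel4_c and well2 below 0.013 m or horizontal distance between reel4_c and well3 below 0.013 m or horizontal distance between reel4_c and well4 below 0.013 m or horizontal distance between reel4_c and well5 below 0.013 m) and (horizontal distance between reel5_c and well0 below 0.013 m or horizontal distance between reel5_c and well1 below 0.013 m or horizontal distance between reel5_c and well2 below 0.013 m or horizontal distance between reel5_c and well3 below 0.013 m or horizontal distance between reel5_c and well4 below 0.013 m or horizontal distance between reel5_c and well5 below 0.013 m)), for 0.2 s.
5. the call button is pressed down (4 mm or more) (value of joint call_button above 0.004 m and value of joint hatch below 0.006 m), for 0.05 s.
At the end, for the whole second after the job is handed in: Every reel present stands upright (within 0.15 rad) on the floor of a well, its axis within 13 mm of the well's centre, one to a well, at rest; the hatch is shut within 6 mm, the inner door within 4 mm, the call button released (all of step 4 and value of joint inner_door below 0.004 m and value of joint call_button below 0.002 m and linear speed of each of reel1, reel2, reel3, reel4, reel5 below 0.02 m/s); the robot touches nothing.
It fails at once if the outer hatch is off its seat by more than 10 mm while the inner door is more than 4 mm open (value of joint hatch above 0.01 m and value of joint inner_door above 0.004 m).
It fails at once if a bystander is moved more than 40 mm (distance of any of oil, mallet, driver, spanner, chrome_reel, carton from where it was at the start of the episode above 0.04 m).
Of reel1, reel2, reel3, reel4, reel5 only 3 to 5 are there at a start; the rules pass over those that are not, and their reading is None.
At some moment in a run one of reel1, reel2, reel3, reel4, reel5 may be knocked a few centimetres aside while the robot is not near it.
It also fails if it takes over 210 s, if anything falls off the work surface, if the arm or the gripper's body presses on something with over 40 N, if the wrist force passes 120 N, or if a joint passes its speed limit or range.

## Working session

There is one attempt and no reset: what is moved stays moved. The work goes in short steps, Python scripts to look and compute and a tool call to move; the robot and the scene stay as the last step left them, time stands still between calls to the robot, and variables do not carry over. Pictures are saved under pics/ and viewed, at most 14 in all, crops included, and the job is handed in when it is done.

Besides the shell and the picture viewer there is one more tool, called in YAML: its name, and indented under it one key for each argument. carry_out: Moves the arm, as the interface text tells. Its arguments: {"type":"object","properties":{"plan":{"type":"array"},"hand":{"type":"number"}},"required":["plan"]}

```bash
mkdir -p pics
cat > h.py <<'E'
import numpy as np, cv2, json
from rig import readout, viewer, r
def world(name, depth=None):
    m=viewer.camera_model(name); s=readout.observe()
    p,d=viewer.read_camera(name)
    h,w=d.shape; f=h/2/np.tan(np.radians(m['vfov'])/2)
    u,v=np.meshgrid(np.arange(w),np.arange(h)); x=(u-m['cx'])/f; y=(v-m['cy'])/f
    if 'rvec' in m:
        R=cv2.Rodrigues(np.array(m['rvec'],float))[0]; t=np.array(m['tvec'],float).ravel()
        P=np.stack([x*d,y*d,d],-1); W=(P-t)@R
    else:
        th=np.hypot(x,y); k=np.where(th>1e-6,np.tan(th)/np.maximum(th,1e-6),1)
        P=np.stack([x*k*d,y*k*d,d],-1); T=np.array(m['tool_from_camera'])
        W=(P@T[:3,:3].T+T[:3,3])@np.array(s['eef_rot']).T+np.array(s['eef_pos'])
    W[d<=0]=np.nan
    return p,d,W
def save(n,p): cv2.imwrite('pics/'+n+'.png',p[:,:,::-1])
E
python3 - <<'E'
from h import *
s=readout.observe(); print(s)
print(r.grasp_offset)
for n in('top','side'):
    print(viewer.camera_model(n))
    p,d,W=world(n); save(n+'0',p); np.savez('pics/'+n+'0.npz',p=p,W=W,d=d)
print(viewer.camera_model('wrist'))
E
```

```text
{'clock': 0.0, 'joints': array([-1.53328008e+00,  3.81206651e-01,  1.29824965e+00,  1.94207180e-05,
        1.46361618e+00, -2.15341755e-01]), 'joint_vel': array([ 0.00121193,  0.00056722,  0.00085046, -0.00119782,  0.00053373,
       -0.00136089]), 'tau': array([-3.63319596e-04, -4.48455548e+01, -2.31273866e+01, -1.50604083e-04,
        4.80536124e-03, -1.06469747e-05]), 'eef_pos': array([ 137.5639077 , -532.21799281,  230.70981273]), 'eef_rot': array([[ 9.68201914e-01,  2.50170048e-01, -3.62089606e-05],
       [ 2.50169826e-01, -9.68200841e-01,  1.47951305e-03],
       [ 3.35072305e-04, -1.44152576e-03, -9.99998905e-01]]), 'force': array([-0.4295985 , -1.04160936, -0.56602543]), 'moment': array([-0.01237799, -0.04801417, -0.01277447]), 'gripper_force': 0.0, 'width': 0.9967630949156219}
18.700000000000003
{'vfov': 57.34614779400754, 'cx': 273.5409664801603, 'cy': 210.49922492650637, 'rvec': array([ 2.11043742, -2.09888028,  0.17955384]), 'tvec': array([  43.70848312,  522.04564922, 1048.1025278 ])}
{'vfov': 46.6655024476632, 'cx': 284.9609316038447, 'cy': 217.33058931983692, 'rvec': array([ 0.71343985, -2.53613966,  1.18510736]), 'tvec': array([ 475.21759708,  230.78475203, 1260.59477979])}
{'vfov': 65.70646984690485, 'cx': 278.38050143245835, 'cy': 205.49532523275917, 'tool_from_camera': array([[ 5.63169128e-05, -9.60404565e-01, -2.78609166e-01,
         7.08661372e+01],
       [ 9.99999998e-01,  4.64382715e-05,  4.20567094e-05,
         1.18279432e+00],
       [-2.74533276e-05, -2.78609168e-01,  9.60404566e-01,
        -1.43233763e+02],
       [ 0.00000000e+00,  0.00000000e+00,  0.00000000e+00,
         1.00000000e+00]])}
```

View pics/top0.png

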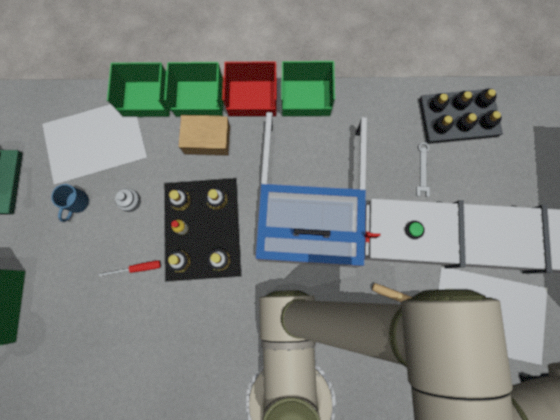

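View pics/side0.png

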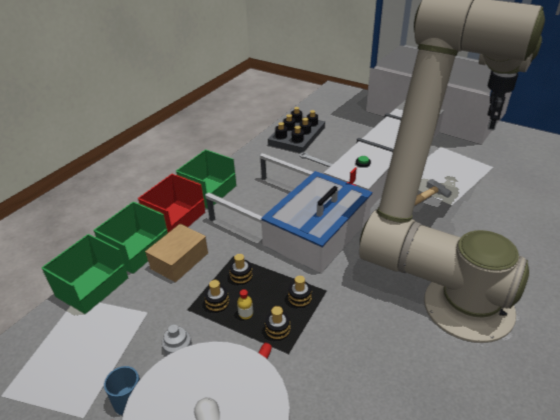

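The top view shows four reels on the mat, at (177,198), (215,197), (177,261) and (218,260), with the oil bottle at (178,227). The hatch is at (312,224), the red tab at (372,236) and the button at (416,229). The side view confirms four reels.

Run:
```python
from h import *
for n in('top','side'):
    z=np.load(f'pics/{n}0.npz'); p,W=z['p'],z['W']
    hsv=cv2.cvtColor(p,cv2.COLOR_RGB2HSV); H,S,V=cv2.split(hsv)
    Z=W[...,2]; X=W[...,0];Y=W[...,1]
    def comps(m,lab,mn=6):
        k,l,st,c=cv2.connectedComponentsWithStats(m.astype(np.uint8))
        for i in range(1,k):
            if st[i,4]>=mn:
                q=W[l==i]; print(n,lab,st[i,4],c[i].round(0),'med',np.nanmedian(q,0).round(1),'min',np.nanpercentile(q,3,axis=0).round(1),'max',np.nanpercentile(q,97,axis=0).round(1))
    ok=np.isfinite(Z)
    comps(ok&(Z>62)&(Z<100)&(H>12)&(H<35)&(S>60)&(Y>150),'stem')
    comps(ok&(Z>103)&((H<8)|(H>172))&(S>150)&(Y<150)&(Z<170),'tab')
    comps(ok&(H>50)&(H<80)&(S>140)&(Z>98)&(Z<130)&(Y<50),'btn')
    b=ok&(H>100)&(H<118)&(S>120)&(Z>100)&(Z<116)&(Y<350)&(Y>-100)
    b=cv2.morphologyEx(b.astype(np.uint8),cv2.MORPH_OPEN,np.ones((3,3)))>0
    comps(b,'hatch',200)
    q=W[b][:,:2].astype(np.float32); print('rect',cv2.minAreaRect(q))
    comps(ok&(Z>143)&(Z<162)&(V<60)&(X>250),'handle')
    if n=='top':
        comps(ok&(Z>1)&(Z<200)&(Y>230)&(Z>50),'tall',15)
```

```text
top stem 1521 [203. 132.] med [754.6 256.2  70.4] min [707.7 191.2  66.3] max [802.9 322.3  74.3]
top stem 75 [174. 195.] med [560.1 327.8  81.2] min [550.4 317.6  69.4] max [571.2 340.1  85.1]
top stem 72 [213. 194.] med [562.9 217.5  81.1] min [551.9 207.4  67.9] max [574.6 229.2  85. ]
top stem 41 [178. 226.] med [470.7 314.1  66.3] min [464.8 306.1  62.5] max [488.4 327.5  81.7]
top stem 82 [174. 259.] med [379.5 318.1  81. ] min [368.8 308.5  64.3] max [390.  331.3  84.6]
top stem 73 [216. 258.] med [383.2 202.2  81.4] min [372.8 192.8  70. ] max [394.  215.9  84.6]
top tab 60 [258.  63.] med [955.7  91.4 107.3] min [953.8  49.5 103.4] max [958.  147.8 111.4]
top tab 36 [275.  82.] med [889.3  43.8 111. ] min [837.4  43.4 105.3] max [942.8  44.2 114.9]
top tab 49 [371. 235.] med [ 438.9 -205.3  150.4] min [ 437.2 -222.2  104.1] max [ 443.8 -195.6  153.8]
top btn 98 [307.  63.] med [955.6 -52.7 103.3] min [ 953.  -118.2   98.7] max [957.4  14.9 111.1]
top btn 62 [415. 227.] med [ 466.7 -327.7  122.2] min [ 449.6 -346.4  114.9] max [ 475.5 -313.8  125.6]
top btn 6 [416. 235.] med 
[... 2049 characters left out ...]
[352. 176.] med [ 442.  -206.7  130.6] min [ 440.5 -220.7  110.2] max [ 444.6 -194.5  152.2]
side tab 121 [176. 181.] med [937.7  48.5 107.7] min [843.9  42.5 103.2] max [961.6 143.5 112.6]
side btn 208 [201. 165.] med [920.5 -49.4 104.5] min [ 845.5 -126.2   98.5] max [963.   29.3 112.4]
side btn 51 [363. 160.] med [ 458.4 -322.6  120.2] min [ 446.5 -338.   113.9] max [ 474.5 -310.8  125.1]
side hatch 1087 [307. 222.] med [453.9  45.5 107.9] min [379.4 -84.  104. ] max [580.4  89.3 111.6]
rect ((480.704833984375, -5.598594665527344), (194.44639587402344, 207.98133850097656), 87.8014907836914)
side handle 105 [327. 196.] med [445.4 -51.2 157.6] min [440.4 -92.2 148.6] max [452.5  -6.8 161.4]
```

Run:
```python
from h import *
for n in('top','side'):
    z=np.load(f'pics/{n}0.npz'); p,W=z['p'],z['W']
    H,S,V=cv2.split(cv2.cvtColor(p,cv2.COLOR_RGB2HSV)); X,Y,Z=np.moveaxis(W,-1,0)
    b=(H>100)&(H<118)&(S>120)&(Z>100)&(Z<116)&(Y<150)&(Y>-250)&(X<650)
    b=cv2.morphologyEx(b.astype(np.uint8),cv2.MORPH_OPEN,np.ones((3,3)))>0
    print(n,cv2.minAreaRect(W[b][:,:2].astype(np.float32)))
    for lab,lo,hi in(('near',360,420),('far',540,620)):
        # edges per y bin
        e=[]
        for y in np.arange(-160,80,8):
            q=b&(abs(Y-y)<4); 
            if q.any(): e.append((y,X[q].min() if lab=='near' else X[q].max()))
        e=np.array(e); print(lab,np.polyfit(e[:,0],e[:,1],1), np.median(e[:,1]))
    h=(Z>146)&(Z<162)&(V<70)&(X>420)&(X<470)&(Y>-120)&(Y<20)
    print('h',cv2.minAreaRect(W[h][:,:2].astype(np.float32)))
    print('tab pts'); t=(Z>147)&(Z<158)&((H<8)|(H>172))&(S>120)&(Y<-170)&(Y>-250)&(X<500)
    print(W[t].min(0),W[t].max(0))
s=readout.observe(); print(s['eef_pos'])
```

```text
top ((475.6995849609375, -56.45768737792969), (285.8900146484375, 204.13742065429688), 86.8319091796875)
near [5.49908927e-02 3.77887369e+02] 374.8390524162461
far [5.59599911e-02 5.79266136e+02] 576.7734180763896
h ((445.1695251464844, -53.38462448120117), (89.11604309082031, 11.351542472839355), 86.18610382080078)
tab pts
[ 438.28147685 -225.58634976  148.98024272] [ 443.96897128 -195.59262202  155.52768936]
side ((478.5044860839844, -54.80580139160156), (292.89324951171875, 208.58013916015625), 87.4117202758789)
near [5.37141255e-02 3.79084136e+02] 376.86966605066993
far [6.58063244e-02 5.82527417e+02] 580.126834585782
h ((447.1803894042969, -51.28519058227539), (93.46715545654297, 13.551136016845703), 85.90737915039062)
tab pts
[ 440.58047674 -223.43701601  147.01491624] [ 445.92984742 -194.0183316   153.36345729]
[ 137.54006176 -532.24119439  230.76356299]
```

carry_out:
  plan:
    - [0.034,-0.024,0,2]
    - [0.068,-0.049,0,4]
    - [0.103,-0.073,0,6]
    - [0.137,-0.098,0,8]
    - [0.171,-0.122,0,10]
    - [0.206,-0.147,0,12]
    - [0.24,-0.171,0,14]
    - [0.275,-0.196,0,16]
    - [0.309,-0.22,0,17.7]
    - [0.343,-0.245,0,17.7]
  hand: 0

```text
clock: 0.93
eef_pos: [406.1, -211.4, 231.2]
eef_rot: [[0.998, -0.058, -0.0], [-0.058, -0.998, 0.0], [-0.0, -0.0, -1.0]]
force: [1.4, -0.9, -0.1]
width: 0.002
gripper_force: 0.0
```

```bash
cat >> h.py <<'E'
C=np.array([477,-55.5]); TH=-0.056
BX=np.array([np.cos(TH),np.sin(TH)]); BY=np.array([-BX[1],BX[0]])
def b2w(x,y): return C+x*BX+y*BY
def w2b(p): d=np.array(p)[:2]-C; return np.array([d@BX,d@BY])
def goto(xy,z,yaw=TH):
    s=readout.observe(); R=np.array(s['eef_rot']); d=np.array([*xy,z])-s['eef_pos']
    cur=np.arctan2(R[1,0],R[0,0])
    print('move m',(R.T@d/1000).round(4),'yaw',np.degrees(cur-yaw).round(1),'| at',np.round(s['eef_pos'],1),'box',w2b(s['eef_pos']).round(1),'F',np.round(s['force'],1),'w',round(s['width'],2),'gf',round(s['gripper_force'],1),'t',round(s['clock'],1))
E
python3 - <<'E'
from h import *
goto(b2w(-60,-157),118)
p,d,W=world('wrist'); save('w1',p)
E
```

```text
move m [ 0.0021 -0.0026  0.1132] yaw -0.1 | at [ 406.1 -211.4  231.2] box [ -62.  -159.6] F [ 1.4 -0.9 -0.1] w 0.0 gf 0.0 t 0.9
```

View pics/w1.png

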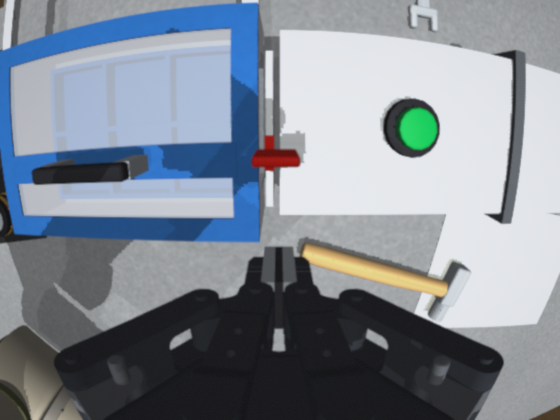

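The wrist view shows the tab at (276,158), straight ahead of the shut fingers. I'll descend and push in steps.

carry_out:
  plan:
    - [0,0,0.03,0]
    - [0,0,0.06,0]
    - [0,0,0.09,0]
    - [0,0,0.112,0]
    - [0.004,0,0.112,0]
    - [0.008,0,0.112,0]
    - [0.012,0,0.112,0]
    - [0.016,0,0.112,0]
    - [0.02,0,0.112,0]
    - [0.02,0,0.112,0]

```text
clock: 1.82
eef_pos: [426.3, -214.8, 120.2]
eef_rot: [[0.998, -0.056, 0.002], [-0.056, -0.998, -0.001], [0.002, 0.001, -1.0]]
force: [-0.2, 0.1, -0.2]
width: -0.001
gripper_force: 0.0
```

carry_out:
  plan:
    - [0.001,0,0,0]
    - [0.002,0,0,0]
    - [0.003,0,0,0]
    - [0.004,0,0,0]
    - [0.005,0,0,0]
    - [0.006,0,0,0]
    - [0.007,0,0,0]
    - [0.008,0,0,0]
    - [0.009,0,0,0]
    - [0.01,0,0,0]

```text
clock: 2.65
eef_pos: [434.2, -214.9, 119.3]
eef_rot: [[0.998, -0.056, -0.003], [-0.056, -0.998, 0.0], [-0.003, -0.0, -1.0]]
force: [-13.7, -2.1, 8.0]
width: 0.005
gripper_force: 6.9
```

carry_out:
  plan:
    - [0.0005,0,0,0]
    - [0.001,0,0,0]
    - [0.0015,0,0,0]
    - [0.002,0,0,0]
    - [0.0025,0,0,0]
    - [0.003,0,0,0]
    - [0.003,0,0,0]
    - [0.003,0,0,0]
    - [0.003,0,0,0]
    - [0.003,0,0,0]

```text
clock: 3.48
eef_pos: [434.2, -214.8, 119.4]
eef_rot: [[0.998, -0.056, -0.01], [-0.056, -0.998, 0.001], [-0.01, -0.001, -1.0]]
force: [-26.9, -2.7, 14.3]
width: 0.001
gripper_force: 13.4
```

Run:
```python
from h import *
goto(b2w(-60,-157),118)
p,d,W=world('side'); save('s1',p[100:240,260:450].repeat(4,0).repeat(4,1))
H,S,V=cv2.split(cv2.cvtColor(p,cv2.COLOR_RGB2HSV)); X,Y,Z=np.moveaxis(W,-1,0)
t=(Z>108)&(Z<158)&((H<8)|(H>172))&(S>120)&(Y<-170)&(Y>-250)&(X<500)
print(np.median(W[t],0),t.sum())
```

```text
move m [-0.0262 -0.0045  0.0016] yaw 0.0 | at [ 434.2 -214.8  119.4] box [ -33.8 -161.5] F [-26.9  -2.7  14.3] w 0.0 gf 13.4 t 3.5
[ 447.02066973 -199.30746771  130.20378787] 50
```

View pics/s1.png

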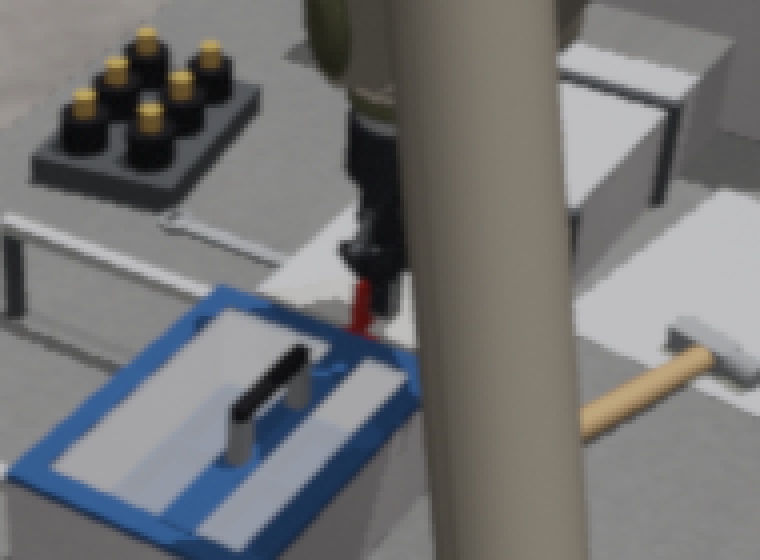

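Position stayed fixed while the force doubled to 27 N, so the door is firmly shut. The crop shows the finger against the red tab. Next is the hatch handle.

carry_out:
  plan:
    - [-0.01,0,0,0]
    - [-0.02,0,0,0]
    - [-0.02,0,-0.03,0]
    - [-0.02,0,-0.065,0]
    - [-0.024,-0.033,-0.07,0]
    - [-0.028,-0.066,-0.07,0]
    - [-0.032,-0.1,-0.07,0]
    - [-0.036,-0.133,-0.07,0]
    - [-0.038,-0.162,-0.07,0]
    - [-0.038,-0.162,-0.07,0]

```text
clock: 4.37
eef_pos: [408.4, -47.3, 189.4]
eef_rot: [[0.999, -0.052, 0.0], [-0.052, -0.999, 0.001], [0.0, -0.001, -1.0]]
force: [-0.2, -0.4, 0.6]
width: -0.0
gripper_force: 0.0
```

Run:
```python
from h import *
goto(b2w(-68,1),133)
p,d,W=world('side')
H,S,V=cv2.split(cv2.cvtColor(p,cv2.COLOR_RGB2HSV)); X,Y,Z=np.moveaxis(W,-1,0)
t=(Z>108)&(Z<158)&((H<8)|(H>172))&(S>120)&(Y<-170)&(Y>-250)&(X<500)
print(np.median(W[t],0),t.sum())
```

```text
move m [0.0009 0.0034 0.0564] yaw 0.2 | at [408.4 -47.3 189.4] box [-68.9   4.3] F [-0.2 -0.4  0.6] w -0.0 gf 0.0 t 4.4
[ 447.27977886 -208.58157978  133.32022778] 58
```

carry_out:
  plan:
    - [0,0.003,0.02,0.2]
    - [0,0.003,0.04,0.2]
    - [0,0.003,0.056,0.2]
    - [0.006,0.003,0.056,0.2]
    - [0.012,0.003,0.056,0.2]
    - [0.018,0.003,0.056,0.2]
    - [0.024,0.003,0.056,0.2]
    - [0.03,0.003,0.056,0.2]
    - [0.036,0.003,0.056,0.2]
    - [0.042,0.003,0.056,0.2]

```text
clock: 5.25
eef_pos: [451.8, -56.7, 133.7]
eef_rot: [[0.998, -0.059, 0.0], [-0.059, -0.998, -0.0], [0.0, 0.0, -1.0]]
force: [-1.9, 0.5, 1.1]
width: -0.001
gripper_force: 1.0
```

carry_out:
  plan:
    - [0.014,0,0,0]
    - [0.028,0,0,0]
    - [0.042,0,0,0]
    - [0.056,0,0,0]
    - [0.07,0,0,0]
    - [0.084,0,0,0]
    - [0.098,0,0,0]
    - [0.112,0,0,0]
    - [0.126,0,0,0]
    - [0.14,0,0,0]

```text
clock: 6.08
eef_pos: [591.7, -64.6, 133.4]
eef_rot: [[0.998, -0.059, -0.0], [-0.059, -0.998, 0.0], [-0.0, -0.0, -1.0]]
force: [-2.3, 1.1, 2.1]
width: -0.005
gripper_force: 1.2
```

Run:
```python
from h import *
goto(b2w(159,1),133)
```

```text
move m [ 0.0439 -0.0038  0.0004] yaw -0.2 | at [591.7 -64.6 133.4] box [115.   -2.7] F [-2.3  1.1  2.1] w -0.0 gf 1.2 t 6.1
```

carry_out:
  plan:
    - [0.008,0,0,0]
    - [0.016,0,0,0]
    - [0.024,0,0,0]
    - [0.03,0,0,0]
    - [0.034,0,0,0]
    - [0.037,0,0,0]
    - [0.039,0,0,0]
    - [0.041,0,0,0]
    - [0.043,0,0,0]
    - [0.045,0,0,0]

```text
clock: 6.92
eef_pos: [635.0, -67.5, 133.2]
eef_rot: [[0.998, -0.06, -0.002], [-0.06, -0.998, 0.0], [-0.003, -0.0, -1.0]]
force: [-15.5, 1.2, 7.7]
width: -0.002
gripper_force: 7.9
```

Run:
```python
from h import *
goto(b2w(159,1),133)
```

```text
move m [ 0.0005 -0.0042  0.0002] yaw -0.2 | at [635.  -67.5 133.2] box [158.5  -3.2] F [-15.5   1.2   7.7] w -0.0 gf 7.9 t 6.9
```

carry_out:
  plan:
    - [-0.01,0,0,0]
    - [-0.02,0,0,0]
    - [-0.02,0,-0.03,0]
    - [-0.02,0,-0.06,0]
    - [-0.02,0,-0.09,0]
    - [-0.02,0,-0.12,0]
    - [-0.03,-0.03,-0.13,0]
    - [-0.04,-0.06,-0.14,0]
    - [-0.06,-0.09,-0.15,0]
    - [-0.08,-0.12,-0.15,0]
  hand: 0.08

```text
clock: 7.75
eef_pos: [563.4, 57.7, 285.4]
eef_rot: [[0.998, -0.06, 0.005], [-0.06, -0.998, -0.001], [0.005, 0.0, -1.0]]
force: [1.9, 0.6, 0.2]
width: 0.936
gripper_force: 0.0
```

carry_out:
  plan:
    - [-0.02,-0.03,0,0]
    - [-0.04,-0.06,0,0]
    - [-0.06,-0.09,0,0]
    - [-0.08,-0.12,0,0]
    - [-0.1,-0.15,0,0]
    - [-0.12,-0.17,0,0]
    - [-0.14,-0.19,0,0]
    - [-0.155,-0.2,0,0]
    - [-0.155,-0.2,0,0]
    - [-0.155,-0.2,0,0]

```text
clock: 8.58
eef_pos: [420.3, 266.1, 283.8]
eef_rot: [[0.998, -0.058, 0.002], [-0.058, -0.998, 0.0], [0.002, -0.0, -1.0]]
force: [0.6, 0.1, -0.5]
width: 0.936
gripper_force: 0.0
```

```bash
cat >> h.py <<'E'
def stems(n='wrist',name=None):
    p,d,W=world(n)
    if name: save(name,p)
    H,S,V=cv2.split(cv2.cvtColor(p,cv2.COLOR_RGB2HSV)); X,Y,Z=np.moveaxis(W,-1,0)
    m=(Z>70)&(Z<100)&(H>12)&(H<35)&(S>60)&(X<680)&(Y>-180)
    k,l,st,c=cv2.connectedComponentsWithStats(m.astype(np.uint8))
    for i in range(1,k):
        if st[i,4]>20:
            q=W[l==i]; z=np.percentile(q[:,2],95); q=q[q[:,2]>z-4]
            (cx,cy),rad=cv2.minEnclosingCircle(q[:,:2].astype(np.float32))
            print(n,st[i,4],c[i].round(),'circ',round(cx,1),round(cy,1),'r',round(rad,1),'mean',q.mean(0).round(1),'box',w2b((cx,cy)).round(1))
    return p,W
E
python3 - <<'E'
from h import *
goto((420,270),280)
stems('wrist','w2'); stems('top'); stems('side','s2')
E
```

```text
move m [-0.0005 -0.0039  0.0038] yaw -0.1 | at [420.3 266.1 283.8] box [-74.6 317.9] F [ 0.6  0.1 -0.5] w 0.94 gf 0.0 t 8.6
wrist 459 [313.  43.] circ 567.1 219.4 r 13.0 mean [566.7 219.5  81.5] box [ 74.6 279.5]
wrist 460 [210.  53.] circ 564.8 329.8 r 12.9 mean [564.3 329.6  81.5] box [ 66.1 389.6]
wrist 428 [333. 205.] circ 386.9 205.1 r 12.9 mean [387.5 205.1  81.4] box [-104.5  255.1]
wrist 435 [231. 215.] circ 381.6 321.0 r 13.1 mean [382.1 320.6  81.5] box [-116.3  370.6]
top 69 [174. 195.] circ 561.3 329.5 r 12.6 mean [561.1 328.8  82.2] box [ 62.6 389.1]
top 69 [213. 194.] circ 564.6 218.5 r 12.9 mean [564.5 217.6  82.4] box [ 72.1 278.5]
top 72 [215. 258.] circ 383.4 205.0 r 12.2 mean [383.5 204.7  82.2] box [-108.   254.8]
side 81 [239. 258.] circ 566.1 221.2 r 13.5 mean [567.3 221.8  80.7] box [ 73.4 281.3]
side 86 [299. 280.] circ 387.0 208.0 r 13.5 mean [386.9 208.1  82.2] box [-104.6  258.1]
side 91 [214. 285.] circ 563.4 331.5 r 13.4 mean [564.2 331.6  81. ] box [ 64.6 391.2]
side 101 [276. 312.] circ 381.8 323.2 r 13.6 mean [381.1 323.5  81.4] box [-116.3  372.7]
side 51 [477. 386.] circ -76.9 286.3 r 21.5 mean [-77.4 288.4  97.5] box [-572.1  310.2]
```

View pics/w2.png

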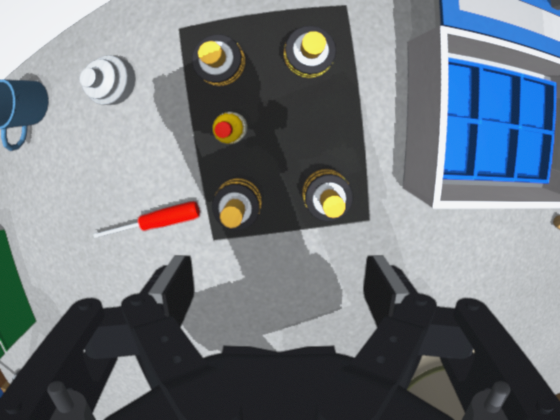

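The wrist view shows the reels at (313,43), (210,53), (333,205) and (231,215), and the carrier uncovered at (500,120). I'll pick the near-right one first.

carry_out:
  plan:
    - [-0.015,0.031,0,0]
    - [-0.0295,0.0623,0,0]
    - [-0.0295,0.0623,0.04,0]
    - [-0.0295,0.0623,0.08,0]
    - [-0.0295,0.0623,0.12,0]
    - [-0.0295,0.0623,0.155,0]
    - [-0.0295,0.0623,0.185,0]
    - [-0.0295,0.0623,0.21,0]
    - [-0.0295,0.0623,0.225,0]
    - [-0.0295,0.0623,0.233,0]

```text
clock: 9.57
eef_pos: [387.2, 204.4, 48.4]
eef_rot: [[0.998, -0.061, -0.003], [-0.061, -0.998, -0.001], [-0.003, 0.001, -1.0]]
force: [0.3, 0.5, 0.1]
width: 0.938
gripper_force: 0.0
```

Run:
```python
from h import *
goto((387,205.5),50)
```

```text
move m [-0.0002 -0.001  -0.0016] yaw -0.3 | at [387.2 204.4  48.4] box [-104.3  254.5] F [0.3 0.5 0.1] w 0.94 gf 0.0 t 9.6
```

carry_out:
  plan:
    - [0,0,0,0]
    - [0,0,0,0]
    - [0,0,0,0]
    - [0,0,0,0]
    - [0,0,0,0]
    - [0,0,0,0]
    - [0,0,-0.01,0]
    - [0,0,-0.03,0]
    - [0,0,-0.06,0]
    - [0,0,-0.09,0]
  hand: 0

```text
clock: 10.4
eef_pos: [386.3, 205.2, 141.2]
eef_rot: [[0.998, -0.059, -0.002], [-0.059, -0.998, -0.0], [-0.002, 0.001, -1.0]]
force: [1.0, 0.3, -4.1]
width: 0.287
gripper_force: 59.5
```

carry_out:
  plan:
    - [0,0,-0.025,0]
    - [0,0,-0.045,0]
    - [0,0,-0.045,0]
    - [0,0,-0.045,0]
    - [0,0,-0.045,0]
    - [0,0,-0.045,0]
    - [0,0,-0.045,0]
    - [0,0,-0.045,0]
    - [0,0,-0.045,0]
    - [0,0,-0.045,0]

```text
clock: 11.23
eef_pos: [387.1, 205.3, 185.0]
eef_rot: [[0.998, -0.06, -0.001], [-0.06, -0.998, -0.0], [-0.001, 0.0, -1.0]]
force: [-0.4, -0.3, -3.5]
width: 0.288
gripper_force: 59.7
```

Run:
```python
from h import *
goto(b2w(-40,0),185)
p,d,W=world('top')
# carrier: blue at z<40
H,S,V=cv2.split(cv2.cvtColor(p,cv2.COLOR_RGB2HSV)); X,Y,Z=np.moveaxis(W,-1,0)
b=(H>100)&(H<118)&(S>120)&(Z<40)&(Z>22)&(X<620)&(Y<150)&(Y>-230)
print(b.sum(),cv2.minAreaRect(W[b][:,:2].astype(np.float32)))
w=(S<40)&(V>120)&(Z>92)&(Z<106)&(X<620)&(X>360)&(Y<110)&(Y>-200)
q=W[w]; print(cv2.minAreaRect(q[:,:2].astype(np.float32)),q.shape)
save('t3',p)
```

```text
move m [0.0653 0.2551 0.    ] yaw -0.2 | at [387.1 205.3 185. ] box [-104.4  255.4] F [-0.4 -0.3 -3.5] w 0.29 gf 59.7 t 11.2
961 ((474.8790588378906, -56.29754638671875), (243.63348388671875, 163.840087890625), 86.66822814941406)
((498.7474670410156, -57.52458190917969), (285.7806701660156, 251.87498474121094), 86.74230194091797) (1339, 3)
```

View pics/t3.png

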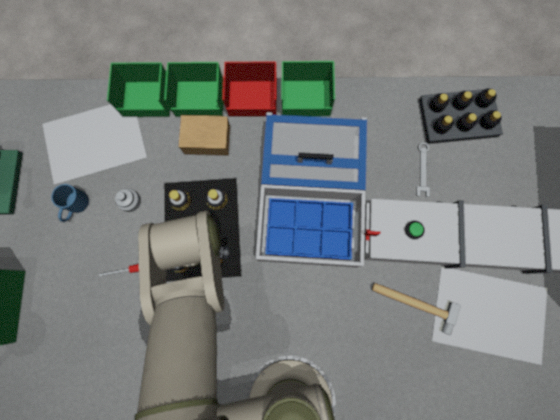

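Hatch is open at (315,150), the carrier is uncovered, and three reels remain. I'll carry this one to the middle near well.

carry_out:
  plan:
    - [0.007,0.028,0,0]
    - [0.014,0.056,0,0]
    - [0.022,0.084,0,0]
    - [0.029,0.112,0,0]
    - [0.036,0.14,0,0]
    - [0.043,0.168,0,0]
    - [0.05,0.196,0,0]
    - [0.058,0.224,0,0]
    - [0.0653,0.247,0,-0.2]
    - [0.0653,0.255,0,-0.2]

```text
clock: 12.12
eef_pos: [438.2, -56.1, 185.3]
eef_rot: [[0.998, -0.058, 0.001], [-0.058, -0.998, -0.001], [0.001, 0.001, -1.0]]
force: [0.9, 0.1, -3.9]
width: 0.286
gripper_force: 60.1
```

Run:
```python
from h import *
goto(b2w(-40,0),56)
p,d,W=world('wrist')
H,S,V=cv2.split(cv2.cvtColor(p,cv2.COLOR_RGB2HSV)); X,Y,Z=np.moveaxis(W,-1,0)
b=(H>100)&(H<118)&(S>120)&(Z<36)&(Z>24)&(X<620)&(Y<150)&(Y>-230)
print(b.sum(),cv2.minAreaRect(W[b][:,:2].astype(np.float32)))
save('w4',p)
```

```text
move m [-0.0015 -0.0029  0.1293] yaw -0.1 | at [438.2 -56.1 185.3] box [-38.7  -2.7] F [ 0.9  0.1 -3.9] w 0.29 gf 60.1 t 12.1
8779 ((478.7412109375, -56.26397705078125), (246.9523162841797, 166.22019958496094), 86.62174224853516)
```

View pics/w4.png

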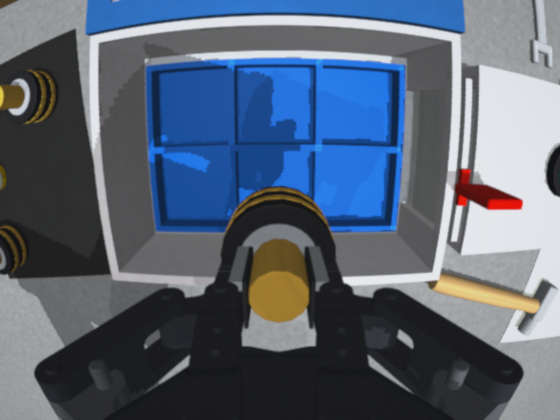

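The wrist view shows the reel over the near middle well (280,230), and the carrier's 2 by 3 grid is clear. I'll refine the box centre from it and lower.

carry_out:
  plan:
    - [0,-0.0024,0,0]
    - [0,-0.0024,0.02,0]
    - [0,-0.0024,0.04,0]
    - [0,-0.0024,0.06,0]
    - [0,-0.0024,0.08,0]
    - [0,-0.0024,0.1,0]
    - [0,-0.0024,0.115,0]
    - [0,-0.0024,0.122,0]
    - [0,-0.0024,0.126,0]
    - [0,-0.0024,0.126,0]

```text
clock: 13.0
eef_pos: [437.2, -50.0, 59.2]
eef_rot: [[0.998, -0.055, -0.0], [-0.055, -0.998, 0.0], [-0.001, -0.0, -1.0]]
force: [-0.4, -0.0, -2.9]
width: 0.281
gripper_force: 60.2
```

```bash
sed -i 's/^C=.*/C=np.array([478.2,-56]); TH=-0.058/' h.py
python3 - <<'E'
from h import *
goto(b2w(-40,0),55)
E
```

```text
move m [0.0013 0.0037 0.0042] yaw 0.2 | at [437.2 -50.   59.2] box [-41.3   3.6] F [-0.4 -0.  -2.9] w 0.28 gf 60.2 t 13.0
```

carry_out:
  plan:
    - [0.001,0.0035,0.001,0]
    - [0.001,0.0035,0.002,0]
    - [0.001,0.0035,0.003,0]
    - [0.001,0.0035,0.0035,0]
    - [0.001,0.0035,0.004,0]
    - [0.001,0.0035,0.0042,0]
    - [0.001,0.0035,0.0042,0]
    - [0.001,0.0035,0.0042,0]
    - [0.001,0.0035,0.0042,0]
    - [0.001,0.0035,0.0042,0]

```text
clock: 13.83
eef_pos: [438.4, -54.3, 56.3]
eef_rot: [[0.998, -0.056, 0.002], [-0.056, -0.998, -0.001], [0.002, 0.001, -1.0]]
force: [-1.8, 2.0, 10.6]
width: 0.291
gripper_force: 61.9
```

Run:
```python
from h import *
goto(b2w(-40,0),55)
goto(b2w(-40,0),55)
```

```text
move m [-0.0002 -0.0006  0.0013] yaw 0.1 | at [438.4 -54.3  56.3] box [-39.8  -0.6] F [-1.8  2.  10.6] w 0.29 gf 61.9 t 13.8
move m [-0.0002 -0.0006  0.0013] yaw 0.1 | at [438.4 -54.3  56.3] box [-39.8  -0.6] F [-1.8  2.  10.6] w 0.29 gf 61.9 t 13.8
```

carry_out:
  plan:
    - [0,0,0,0]
    - [0,0,0,0]
    - [0,0,0,0]
    - [0,0,-0.005,0]
    - [0,0,-0.02,0]
    - [0,0,-0.045,0]
    - [0,0,-0.075,0]
    - [0,0,-0.105,0]
    - [0,0,-0.13,0]
    - [0,0,-0.14,0]
  hand: 0.048

```text
clock: 14.67
eef_pos: [438.9, -54.6, 198.8]
eef_rot: [[0.998, -0.056, 0.005], [-0.056, -0.998, -0.002], [0.005, 0.002, -1.0]]
force: [-0.2, -0.8, 0.3]
width: 0.559
gripper_force: 0.0
```

carry_out:
  plan:
    - [0.01,-0.03,0,0]
    - [0.022,-0.06,0,0]
    - [0.034,-0.09,0,0]
    - [0.046,-0.12,0,0]
    - [0.058,-0.15,0,0]
    - [0.07,-0.18,0,0]
    - [0.082,-0.21,0,0]
    - [0.094,-0.24,0,0]
    - [0.106,-0.265,0,0]
    - [0.112,-0.281,0,0]

```text
clock: 15.5
eef_pos: [566.3, 222.4, 195.1]
eef_rot: [[0.999, -0.055, 0.0], [-0.055, -0.999, 0.0], [0.0, -0.0, -1.0]]
force: [-0.3, -0.9, 0.3]
width: 0.558
gripper_force: 0.0
```

Run:
```python
from h import *
goto((566.5,220),50)
stems('wrist'); stems('side')
```

```text
move m [0.0003 0.0025 0.1451] yaw 0.2 | at [566.3 222.4 195.1] box [ 71.8 283.1] F [-0.3 -0.9  0.3] w 0.56 gf 0.0 t 15.5
wrist 786 [281. 199.] circ 567.3 219.2 r 12.9 mean [567.9 219.3  81.5] box [ 73.  279.9]
wrist 713 [156. 208.] circ 565.0 329.5 r 13.1 mean [565.4 329.   81.5] box [ 64.3 389.9]
wrist 402 [518. 294.] circ 438.2 -54.6 r 13.4 mean [438.9 -53.2  86.3] box [-40.   -0.9]
side 63 [330. 217.] circ 436.0 -51.4 r 13.4 mean [436.3 -51.8  86.6] box [-42.4   2.2]
side 78 [239. 258.] circ 566.3 221.3 r 12.7 mean [565.8 221.6  81.7] box [ 71.8 282. ]
side 85 [214. 285.] circ 564.7 333.4 r 15.3 mean [564.6 331.5  81.3] box [ 63.8 393.7]
side 101 [276. 312.] circ 380.9 323.8 r 13.1 mean [381.3 323.8  80.8] box [-119.2  373.5]
side 102 [463. 382.] circ -48.7 285.0 r 44.7 mean [-52.4 292.4  97.6] box [-545.8  309.9]
```

First reel stands at the well centre within 1 mm. Next is the far-right reel.

carry_out:
  plan:
    - [0.0007,0.0028,0,0.2]
    - [0.0007,0.0028,0.025,0.2]
    - [0.0007,0.0028,0.05,0.2]
    - [0.0007,0.0028,0.075,0.2]
    - [0.0007,0.0028,0.1,0.2]
    - [0.0007,0.0028,0.12,0.2]
    - [0.0007,0.0028,0.135,0.2]
    - [0.0007,0.0028,0.143,0.2]
    - [0.0007,0.0028,0.145,0.2]
    - [0.0007,0.0028,0.145,0.2]
  hand: 0.065

```text
clock: 16.43
eef_pos: [566.2, 216.5, 50.5]
eef_rot: [[0.998, -0.06, 0.0], [-0.06, -0.998, -0.0], [0.0, 0.0, -1.0]]
force: [0.6, 0.0, 0.2]
width: 0.761
gripper_force: 0.0
```

carry_out:
  plan:
    - [0,0,0,0]
    - [0,0,0,0]
    - [0,0,0,0]
    - [0,0,0,0]
    - [0,0,0,0]
    - [0,0,-0.01,0]
    - [0,0,-0.04,0]
    - [0,0,-0.075,0]
    - [0,0,-0.11,0]
    - [0,0,-0.135,0]
  hand: 0

```text
clock: 17.27
eef_pos: [566.3, 217.2, 188.6]
eef_rot: [[0.998, -0.059, 0.002], [-0.059, -0.998, 0.0], [0.002, -0.001, -1.0]]
force: [0.7, -0.1, -2.3]
width: 0.285
gripper_force: 59.5
```

Run:
```python
from h import *
goto(b2w(40,0),185)
```

```text
move m [-0.0317  0.2779  0.0034] yaw -0.1 | at [566.3 217.2 188.6] box [ 72.1 277.9] F [ 0.7 -0.1 -2.3] w 0.29 gf 59.5 t 17.3
```

carry_out:
  plan:
    - [-0.003,0.03,0,0]
    - [-0.006,0.06,0,0]
    - [-0.01,0.09,0,0]
    - [-0.013,0.12,0,0]
    - [-0.016,0.15,0,0]
    - [-0.02,0.18,0,0]
    - [-0.024,0.21,0,0]
    - [-0.028,0.24,0,0]
    - [-0.032,0.265,0,0]
    - [-0.032,0.278,0,0]

```text
clock: 18.1
eef_pos: [516.7, -60.7, 185.4]
eef_rot: [[0.998, -0.062, -0.001], [-0.062, -0.998, -0.0], [-0.001, 0.0, -1.0]]
force: [-0.0, 0.3, -2.5]
width: 0.288
gripper_force: 59.8
```

carry_out:
  plan:
    - [0,0,0,0]
    - [0,0,0.015,0]
    - [0,0,0.035,0]
    - [0,0,0.055,0]
    - [0,0,0.075,0]
    - [0,0,0.095,0]
    - [0,0,0.11,0]
    - [0,0,0.12,0]
    - [0,0,0.124,0]
    - [0,0,0.124,0]

```text
clock: 18.93
eef_pos: [517.5, -57.4, 60.5]
eef_rot: [[0.998, -0.059, -0.002], [-0.059, -0.998, 0.001], [-0.002, -0.001, -1.0]]
force: [-0.1, 1.0, -3.0]
width: 0.282
gripper_force: 59.8
```

Run:
```python
from h import *
goto(b2w(40,0),55.5)
stems('wrist')
goto(b2w(40,0),55.5)
```

```text
move m [0.0007 0.0009 0.005 ] yaw -0.0 | at [517.5 -57.4  60.5] box [39.3  0.9] F [-0.1  1.  -3. ] w 0.28 gf 59.8 t 18.9
wrist 3734 [278. 284.] circ 517.5 -58.6 r 14.8 mean [519.8 -58.6  90.8] box [39.4 -0.3]
move m [0.0003 0.0006 0.0058] yaw -0.1 | at [517.9 -57.7  61.3] box [39.7  0.6] F [-0.9 -0.7 -3.6] w 0.29 gf 59.8 t 19.0
```

carry_out:
  plan:
    - [0,0.0005,0.001,0]
    - [0,0.0005,0.002,0]
    - [0,0.0005,0.003,0]
    - [0,0.0005,0.004,0]
    - [0,0.0005,0.005,0]
    - [0,0.0005,0.0055,0]
    - [0,0.0005,0.0055,0]
    - [0,0.0005,0.0055,0]
    - [0,0.0005,0.0055,0]
    - [0,0.0005,0.0055,0]

```text
clock: 19.82
eef_pos: [517.7, -58.9, 56.2]
eef_rot: [[0.998, -0.06, 0.001], [-0.06, -0.998, -0.0], [0.001, 0.0, -1.0]]
force: [-2.9, 1.3, 5.3]
width: 0.285
gripper_force: 60.9
```

carry_out:
  plan:
    - [0,0,0,0]
    - [0,0,0,0]
    - [0,0,0,0]
    - [0,0,-0.005,0]
    - [0,0,-0.025,0]
    - [0,0,-0.055,0]
    - [0,0,-0.09,0]
    - [0,0,-0.12,0]
    - [0.002,-0.025,-0.135,0]
    - [0.004,-0.055,-0.135,0]
  hand: 0.048

```text
clock: 20.65
eef_pos: [526.5, -5.1, 194.8]
eef_rot: [[0.998, -0.063, 0.007], [-0.063, -0.998, -0.002], [0.008, 0.002, -1.0]]
force: [-0.6, -0.3, 0.6]
width: 0.561
gripper_force: 0.0
```

carry_out:
  plan:
    - [0.002,-0.035,0,0]
    - [0.004,-0.07,0,0]
    - [0.006,-0.105,0,0]
    - [0.008,-0.14,0,0]
    - [0.01,-0.175,0,0]
    - [0.012,-0.21,0,0]
    - [0.014,-0.245,0,0]
    - [0.017,-0.28,0,0]
    - [0.02,-0.315,0,0]
    - [0.02,-0.335,0,0]
  hand: 0.065

```text
clock: 21.48
eef_pos: [564.6, 332.2, 190.6]
eef_rot: [[0.998, -0.058, 0.0], [-0.058, -0.998, 0.001], [0.0, -0.001, -1.0]]
force: [0.6, 0.6, -1.0]
width: 0.763
gripper_force: 0.0
```

Run:
```python
from h import *
stems('wrist'); stems('side')
goto((565,329.5),50)
```

```text
wrist 829 [280. 201.] circ 565.0 330.0 r 12.8 mean [565.3 329.9  81.5] box [ 64.3 390.4]
side 66 [306. 207.] circ 516.8 -55.5 r 13.4 mean [516.7 -55.2  87.9] box [38.5  2.8]
side 62 [330. 217.] circ 438.0 -52.1 r 13.3 mean [437.  -52.6  86.3] box [-40.4   1.5]
side 85 [214. 285.] circ 566.4 333.1 r 14.7 mean [564.9 331.5  80.9] box [ 65.5 393.5]
side 100 [276. 312.] circ 380.9 322.5 r 14.2 mean [381.7 323.   81.1] box [-119.   372.2]
side 78 [483. 388.] circ -90.2 279.5 r 36.2 mean [-84.  285.5  98. ] box [-586.9  302. ]
move m [0.0009 0.0025 0.1402] yaw 0.1 | at [564.2 331.9 190.2] box [ 63.4 392.3] F [ 0.1 -0.3  0. ] w 0.76 gf 0.0 t 21.6
```

carry_out:
  plan:
    - [0.0007,0.002,0,0]
    - [0.0007,0.002,0.025,0]
    - [0.0007,0.002,0.05,0]
    - [0.0007,0.002,0.075,0]
    - [0.0007,0.002,0.1,0]
    - [0.0007,0.002,0.12,0]
    - [0.0007,0.002,0.132,0]
    - [0.0007,0.002,0.139,0]
    - [0.0007,0.002,0.14,0]
    - [0.0007,0.002,0.14,0]

```text
clock: 22.42
eef_pos: [565.8, 326.2, 51.2]
eef_rot: [[0.998, -0.061, 0.001], [-0.061, -0.998, 0.0], [0.001, -0.0, -1.0]]
force: [-0.2, -0.5, 0.4]
width: 0.76
gripper_force: 0.0
```

carry_out:
  plan:
    - [0,0,0,0]
    - [0,0,0,0]
    - [0,0,0,0]
    - [0,0,0,0]
    - [0,0,0,0]
    - [0,0,-0.01,0]
    - [0,0,-0.04,0]
    - [0,0,-0.075,0]
    - [0,0,-0.11,0]
    - [0,0,-0.135,0]
  hand: 0

```text
clock: 23.25
eef_pos: [565.5, 327.0, 189.2]
eef_rot: [[0.998, -0.059, 0.002], [-0.059, -0.998, 0.001], [0.002, -0.001, -1.0]]
force: [1.8, -0.0, -2.1]
width: 0.285
gripper_force: 59.4
```

Run:
```python
from h import *
goto(b2w(40,80),185)
```

```text
move m [-0.0245  0.3075  0.0038] yaw -0.1 | at [565.5 327.  189.2] box [ 65.  387.4] F [ 1.8 -0.  -2.1] w 0.28 gf 59.4 t 23.2
```

carry_out:
  plan:
    - [-0.003,0.033,0,0]
    - [-0.006,0.066,0,0]
    - [-0.009,0.099,0,0]
    - [-0.012,0.132,0,0]
    - [-0.015,0.165,0,0]
    - [-0.018,0.198,0,0]
    - [-0.021,0.231,0,0]
    - [-0.0245,0.264,0,0]
    - [-0.0245,0.292,0,0]
    - [-0.0245,0.308,0,0]

```text
clock: 24.08
eef_pos: [521.9, 18.4, 185.9]
eef_rot: [[0.998, -0.061, -0.001], [-0.061, -0.998, -0.001], [-0.001, 0.001, -1.0]]
force: [0.4, -0.2, -2.3]
width: 0.288
gripper_force: 59.7
```

carry_out:
  plan:
    - [0,0,0,0]
    - [0,0,0.015,0]
    - [0,0,0.035,0]
    - [0,0,0.055,0]
    - [0,0,0.075,0]
    - [0,0,0.095,0]
    - [0,0,0.11,0]
    - [0,0,0.12,0]
    - [0,0,0.125,0]
    - [0,0,0.125,0]

```text
clock: 24.92
eef_pos: [522.2, 21.6, 59.9]
eef_rot: [[0.998, -0.059, -0.002], [-0.059, -0.998, 0.0], [-0.002, -0.0, -1.0]]
force: [-0.2, -0.7, -1.6]
width: 0.287
gripper_force: 59.7
```

Run:
```python
from h import *
stems('wrist')
goto(b2w(40,80),55.5)
```

```text
wrist 2632 [446. 273.] circ 519.0 -59.4 r 13.3 mean [519.9 -58.2  86.4] box [40.9 -1. ]
wrist 3573 [278. 287.] circ 522.0 20.6 r 13.6 mean [522.7  20.5  89.7] box [39.3 79. ]
wrist 56 [399. 383.] circ 447.4 -48.2 r 2.4 mean [447.5 -47.6  85. ] box [-31.2   6. ]
move m [ 0.0002 -0.0001  0.0052] yaw -0.1 | at [522.6  21.4  60.7] box [39.8 79.9] F [ 0.1 -0.2 -1.7] w 0.29 gf 59.7 t 25.0
```

carry_out:
  plan:
    - [0,0,0.001,0]
    - [0,0,0.002,0]
    - [0,0,0.003,0]
    - [0,0,0.004,0]
    - [0,0,0.005,0]
    - [0,0,0.0052,0]
    - [0,0,0.0052,0]
    - [0,0,0.0052,0]
    - [0,0,0.0052,0]
    - [0,0,0.0052,0]

```text
clock: 25.8
eef_pos: [522.8, 21.0, 56.7]
eef_rot: [[0.998, -0.06, 0.001], [-0.06, -0.998, -0.0], [0.001, 0.0, -1.0]]
force: [-3.7, 0.3, 9.9]
width: 0.286
gripper_force: 61.4
```

carry_out:
  plan:
    - [0,0,0,0]
    - [0,0,0,0]
    - [0,0,0,0]
    - [0,0,-0.005,0]
    - [0,0,-0.025,0]
    - [0,0,-0.055,0]
    - [0,0,-0.09,0]
    - [0,0,-0.12,0]
    - [0,0,-0.135,0]
    - [0,0,-0.135,0]
  hand: 0.048

```text
clock: 26.63
eef_pos: [524.0, 20.8, 194.4]
eef_rot: [[0.998, -0.06, 0.007], [-0.059, -0.998, -0.001], [0.007, 0.001, -1.0]]
force: [0.1, -0.4, 0.4]
width: 0.563
gripper_force: 0.0
```

carry_out:
  plan:
    - [-0.016,-0.03,0,0]
    - [-0.032,-0.06,0,0]
    - [-0.048,-0.09,0,0]
    - [-0.064,-0.12,0,0]
    - [-0.08,-0.15,0,0]
    - [-0.096,-0.18,0,0]
    - [-0.112,-0.21,0,0]
    - [-0.128,-0.24,0,0]
    - [-0.144,-0.27,0,0]
    - [-0.158,-0.291,0,0]
  hand: 0.065

```text
clock: 27.47
eef_pos: [380.7, 322.7, 189.7]
eef_rot: [[0.998, -0.059, -0.001], [-0.059, -0.998, -0.0], [-0.001, 0.0, -1.0]]
force: [0.1, -0.0, 0.5]
width: 0.759
gripper_force: 0.0
```

Run:
```python
from h import *
stems('wrist'); stems('side')
goto((381.5,321.3),50)
```

```text
wrist 213 [555.  56.] circ 521.8 27.2 r 10.5 mean [521.6  31.8  83.1] box [38.7 85.6]
wrist 40 [280.  75.] circ 480.3 317.9 r 9.1 mean [481.9 314.3  87.9] box [-19.5 373.4]
wrist 831 [293. 147.] circ 425.1 307.0 r 12.8 mean [425.3 307.2  81.5] box [-74.1 359.3]
side 62 [330. 217.] circ 435.5 -51.8 r 13.4 mean [435.6 -52.1  86.2] box [-42.9   1.7]
side 34 [293. 223.] circ 514.1 24.2 r 11.2 mean [514.4  26.   85.5] box [31.1 82.1]
side 88 [264. 301.] circ 423.9 309.3 r 13.2 mean [424.2 308.6  81.2] box [-75.4 361.6]
side 69 [499. 390.] circ -118.4 269.8 r 33.4 mean [-122.   271.9   97.7] box [-614.5  290.7]
move m [0.0018 0.0017 0.1396] yaw 0.1 | at [380.1 323.1 189.6] box [-120.   372.8] F [ 0.3 -0.7 -0.7] w 0.76 gf 0.0 t 27.6
```

The last reel was knocked to about (425,307), so I'll re-centre over it.

carry_out:
  plan:
    - [0.015,0.004,0,0]
    - [0.03,0.008,0,0]
    - [0.0455,0.013,0,0]
    - [0.0455,0.013,0,0]
    - [0.0455,0.013,0.02,0]
    - [0.0455,0.013,0.04,0]
    - [0.0455,0.013,0.05,0]
    - [0.0455,0.013,0.05,0]
    - [0.0455,0.013,0.05,0]
    - [0.0455,0.013,0.05,0]

```text
clock: 28.4
eef_pos: [427.7, 304.9, 141.2]
eef_rot: [[0.998, -0.061, 0.001], [-0.061, -0.998, 0.0], [0.001, -0.001, -1.0]]
force: [-0.5, -0.9, 0.6]
width: 0.762
gripper_force: 0.0
```

Run:
```python
from h import *
stems('wrist','w7')
goto((425,307.2),50)
```

```text
wrist 1215 [274. 225.] circ 425.1 307.1 r 13.0 mean [425.6 307.   81.5] box [-74.  359.4]
move m [-0.0029 -0.002   0.0913] yaw -0.1 | at [427.6 305.  141.3] box [-71.4 357.5] F [0.2 0.1 0.1] w 0.77 gf 0.0 t 28.4
```

View pics/w7.png

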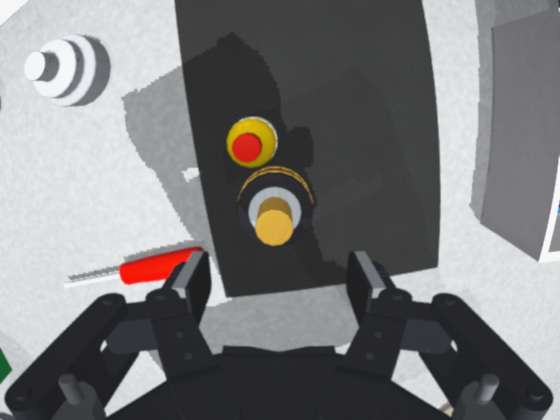

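The reel stands upright at (274,225), with the oil just beyond it at (250,143) and clear of the finger paths.

carry_out:
  plan:
    - [-0.0025,-0.002,0,0]
    - [-0.0025,-0.002,0.01,0]
    - [-0.0025,-0.002,0.025,0]
    - [-0.0025,-0.002,0.04,0]
    - [-0.0025,-0.002,0.055,0]
    - [-0.0025,-0.002,0.07,0]
    - [-0.0025,-0.002,0.082,0]
    - [-0.0025,-0.002,0.09,0]
    - [-0.0025,-0.002,0.091,0]
    - [-0.0025,-0.002,0.091,0]

```text
clock: 29.28
eef_pos: [424.6, 307.4, 49.7]
eef_rot: [[0.998, -0.06, 0.0], [-0.06, -0.998, 0.0], [0.0, -0.0, -1.0]]
force: [-0.6, 0.6, 0.9]
width: 0.765
gripper_force: 0.0
```

carry_out:
  plan:
    - [0,0,0,0]
    - [0,0,0,0]
    - [0,0,0,0]
    - [0,0,0,0]
    - [0,0,0,0]
    - [0,0,-0.01,0]
    - [0,0,-0.04,0]
    - [0,0,-0.075,0]
    - [0,0,-0.11,0]
    - [0,0,-0.135,0]
  hand: 0

```text
clock: 30.12
eef_pos: [424.6, 307.3, 187.7]
eef_rot: [[0.998, -0.06, 0.002], [-0.06, -0.998, 0.001], [0.002, -0.001, -1.0]]
force: [1.4, 0.4, -2.5]
width: 0.287
gripper_force: 59.4
```

Run:
```python
from h import *
goto(b2w(-40,80),185)
```

```text
move m [0.035  0.2796 0.0025] yaw -0.1 | at [424.6 307.3 187.7] box [-74.6 359.6] F [ 1.4  0.4 -2.5] w 0.29 gf 59.4 t 30.1
```

carry_out:
  plan:
    - [0.004,0.03,0,0]
    - [0.008,0.06,0,0]
    - [0.012,0.09,0,0]
    - [0.016,0.12,0,0]
    - [0.02,0.15,0,0]
    - [0.024,0.18,0,0]
    - [0.028,0.21,0,0]
    - [0.032,0.24,0,0]
    - [0.035,0.268,0,0]
    - [0.035,0.28,0,0]

```text
clock: 30.95
eef_pos: [442.7, 23.0, 184.8]
eef_rot: [[0.998, -0.062, -0.0], [-0.062, -0.998, -0.001], [-0.0, 0.001, -1.0]]
force: [0.1, -0.2, -2.6]
width: 0.287
gripper_force: 59.7
```

carry_out:
  plan:
    - [0,0,0,0]
    - [0,0,0.015,0]
    - [0,0,0.035,0]
    - [0,0,0.055,0]
    - [0,0,0.075,0]
    - [0,0,0.095,0]
    - [0,0,0.11,0]
    - [0,0,0.12,0]
    - [0,0,0.125,0]
    - [0,0,0.125,0]

```text
clock: 31.78
eef_pos: [442.3, 26.4, 58.9]
eef_rot: [[0.998, -0.059, -0.002], [-0.059, -0.998, 0.001], [-0.002, -0.0, -1.0]]
force: [-0.3, -0.5, -2.0]
width: 0.286
gripper_force: 59.7
```

Run:
```python
from h import *
stems('wrist')
goto(b2w(-40,80),55.5)
```

```text
wrist 3897 [280.  91.] circ 521.6 20.1 r 12.8 mean [521.4  20.1  86.6] box [38.9 78.5]
wrist 3296 [469. 102.] circ 518.6 -59.3 r 13.2 mean [518.2 -58.1  86.5] box [40.5 -0.9]
wrist 2665 [446. 276.] circ 437.3 -54.7 r 13.9 mean [438.9 -53.6  86.4] box [-40.9  -1. ]
wrist 3766 [278. 286.] circ 443.1 25.3 r 13.8 mean [444.   25.1  90.4] box [-39.8  79.1]
move m [ 0.0002 -0.      0.0041] yaw -0.1 | at [442.7  26.2  59.6] box [-40.2  80. ] F [ 0.5  0.7 -2.5] w 0.28 gf 59.7 t 31.8
```

carry_out:
  plan:
    - [0,0,0.001,0]
    - [0,0,0.002,0]
    - [0,0,0.003,0]
    - [0,0,0.004,0]
    - [0,0,0.0043,0]
    - [0,0,0.0043,0]
    - [0,0,0.0043,0]
    - [0,0,0.0043,0]
    - [0,0,0.0043,0]
    - [0,0,0.0043,0]

```text
clock: 32.67
eef_pos: [442.8, 25.7, 55.2]
eef_rot: [[0.998, -0.06, 0.0], [-0.06, -0.998, -0.0], [0.0, -0.0, -1.0]]
force: [-0.3, -0.3, -1.5]
width: 0.283
gripper_force: 59.9
```

carry_out:
  plan:
    - [0,0,0,0]
    - [0,0,0,0]
    - [0,0,0,0]
    - [0,0,-0.005,0]
    - [0,0,-0.025,0]
    - [0,0,-0.055,0]
    - [0,0,-0.09,0]
    - [0,0,-0.12,0]
    - [0,0,-0.145,0]
    - [0,0,-0.145,0]
  hand: 0.048

```text
clock: 33.5
eef_pos: [444.5, 25.4, 205.0]
eef_rot: [[0.998, -0.059, 0.009], [-0.059, -0.998, -0.002], [0.009, 0.001, -1.0]]
force: [0.6, -0.1, 0.2]
width: 0.561
gripper_force: 0.0
```

Run:
```python
from h import *
p,W=stems('wrist'); stems('top','t8'); stems('side','s8')
goto(b2w(206,0),198)
```

```text
wrist 758 [278. 108.] circ 521.6 20.3 r 12.7 mean [521.5  20.2  86.6] box [38.9 78.7]
wrist 807 [373. 109.] circ 518.1 -59.7 r 13.0 mean [518.3 -59.2  86.5] box [40.1 -1.4]
wrist 792 [278. 201.] circ 443.0 25.0 r 13.0 mean [443.5  24.9  86.5] box [-39.8  78.8]
wrist 773 [368. 202.] circ 437.8 -54.6 r 13.3 mean [438.1 -54.3  86.5] box [-40.4  -1. ]
top 45 [311. 240.] circ 430.9 -57.8 r 10.6 mean [432.1 -57.9  88.3] box [-47.1  -4.5]
side 65 [307. 207.] circ 518.5 -57.0 r 14.5 mean [517.5 -55.9  86.6] box [40.3  1.3]
side 62 [330. 217.] circ 437.5 -52.8 r 14.3 mean [436.9 -53.5  86.1] box [-40.8   0.9]
side 66 [292. 222.] circ 520.7 24.5 r 11.6 mean [521.1  24.7  88.3] box [37.8 82.8]
side 72 [314. 232.] circ 444.0 26.5 r 12.4 mean [443.7  27.3  85.8] box [-38.9  80.3]
side 54 [417. 362.] circ 44.1 290.7 r 27.6 mean [ 48.9 294.6  97.4] box [-453.5  320.9]
move m [0.2467 0.0792 0.0017] yaw -0.1 | at [442.4  25.8 199.8] box [-40.5  79.6] F [-0.7 -0.3  0.6] w 0.56 gf 0.0 t 33.6
```

View pics/s8.png

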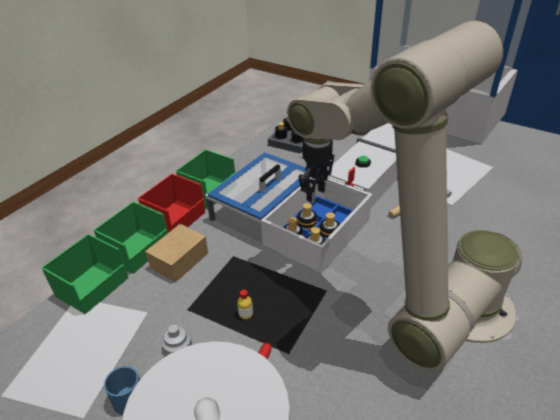

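All four reels stand in the wells around (315,222), and only the oil bottle is left on the mat. Now I'll move beyond the handle to pull the hatch shut.

carry_out:
  plan:
    - [0.03,0.01,-0.005,0]
    - [0.06,0.02,-0.005,0]
    - [0.09,0.03,-0.005,0]
    - [0.12,0.04,-0.005,0]
    - [0.15,0.05,-0.005,0]
    - [0.18,0.06,-0.005,0]
    - [0.21,0.07,-0.005,0]
    - [0.235,0.079,-0.005,0]
    - [0.248,0.079,-0.005,0]
    - [0.248,0.079,-0.005,0]
  hand: 0

```text
clock: 34.48
eef_pos: [686.8, -68.6, 201.7]
eef_rot: [[0.998, -0.06, -0.004], [-0.06, -0.998, 0.001], [-0.004, -0.001, -1.0]]
force: [-0.4, 0.4, 0.2]
width: -0.001
gripper_force: 0.0
```

Run:
```python
from h import *
goto(b2w(206,0),133)
p,d,W=world('side'); H,S,V=cv2.split(cv2.cvtColor(p,cv2.COLOR_RGB2HSV))
h=(W[...,2]>146)&(W[...,2]<162)&(V<70)&(W[...,0]>600)&(W[...,0]<680)&(abs(W[...,1]+60)<70)
print('h',h.sum(),w2b(np.median(W[h],0)))
```

```text
move m [-0.0028 -0.0005  0.0687] yaw -0.1 | at [686.8 -68.6 201.7] box [209.   -0.5] F [-0.4  0.4  0.2] w -0.0 gf 0.0 t 34.5
h 108 [171.06231292   6.73814985]
```

carry_out:
  plan:
    - [0,0,0.02,0]
    - [0,0,0.04,0]
    - [0,0,0.06,0]
    - [0,0,0.068,0]
    - [0,0,0.068,0]
    - [-0.006,0,0.068,0]
    - [-0.012,0,0.068,0]
    - [-0.018,0,0.068,0]
    - [-0.024,0,0.068,0]
    - [-0.032,0,0.068,0]

```text
clock: 35.37
eef_pos: [653.7, -66.1, 138.4]
eef_rot: [[0.998, -0.06, 0.003], [-0.06, -0.998, -0.001], [0.003, 0.0, -1.0]]
force: [1.9, 0.9, 0.8]
width: -0.001
gripper_force: 1.0
```

carry_out:
  plan:
    - [-0.014,0,0,0]
    - [-0.028,0,0,0]
    - [-0.044,0,0,0]
    - [-0.06,0,0,0]
    - [-0.076,0,0,0]
    - [-0.092,0,0,0]
    - [-0.108,0,0,0]
    - [-0.124,0,0,0]
    - [-0.138,0,0,0]
    - [-0.15,0,0,0]

```text
clock: 36.2
eef_pos: [503.1, -57.3, 138.1]
eef_rot: [[0.998, -0.06, 0.003], [-0.06, -0.998, -0.001], [0.003, 0.001, -1.0]]
force: [2.8, -1.4, 1.4]
width: -0.002
gripper_force: 1.2
```

Run:
```python
from h import *
goto(b2w(-17,0),133)
```

```text
move m [-0.042   0.0003  0.005 ] yaw -0.1 | at [503.1 -57.3 138.1] box [25.   0.2] F [ 2.8 -1.4  1.4] w -0.0 gf 1.2 t 36.2
```

carry_out:
  plan:
    - [-0.01,0,0,0]
    - [-0.019,0,0,0]
    - [-0.026,0,0,0]
    - [-0.031,0,0,0]
    - [-0.035,0,0,0]
    - [-0.038,0,0,0]
    - [-0.04,0,0,0]
    - [-0.042,0,0,0]
    - [-0.043,0,0,0]
    - [-0.044,0,0,0]

```text
clock: 37.03
eef_pos: [466.4, -55.0, 137.7]
eef_rot: [[0.998, -0.061, 0.016], [-0.061, -0.998, -0.001], [0.016, -0.0, -1.0]]
force: [36.7, 5.1, -20.0]
width: 0.001
gripper_force: 17.9
```

Run:
```python
from h import *
goto(b2w(-17,0),133)
```

```text
move m [-0.0052  0.0004  0.0046] yaw -0.2 | at [466.4 -55.  137.7] box [-11.9   0.4] F [ 36.7   5.1 -20. ] w 0.0 gf 17.9 t 37.0
```

carry_out:
  plan:
    - [0.008,0,0,0]
    - [0.016,0,0,0]
    - [0.02,0,-0.03,0]
    - [0.02,0,-0.06,0]
    - [0.01,0.03,-0.07,0]
    - [0,0.065,-0.07,0]
    - [-0.01,0.1,-0.07,0]
    - [-0.02,0.135,-0.07,0]
    - [-0.03,0.165,-0.07,0]
    - [-0.035,0.19,-0.07,0]

```text
clock: 37.87
eef_pos: [412.3, -243.8, 206.9]
eef_rot: [[0.998, -0.061, -0.002], [-0.061, -0.998, 0.001], [-0.002, -0.001, -1.0]]
force: [0.7, 0.3, -0.2]
width: -0.003
gripper_force: 0.0
```

carry_out:
  plan:
    - [0,0.025,0,0]
    - [0,0.05,0,0]
    - [0,0.075,0,0]
    - [0,0.08,0,0]
    - [0,0.08,0,0]
    - [0,0.08,0,0]
    - [0,0.08,0,0]
    - [0,0.08,0,0]
    - [0,0.08,0,0]
    - [0,0.08,0,0]

```text
clock: 38.7
eef_pos: [409.1, -321.3, 207.3]
eef_rot: [[0.998, -0.059, 0.0], [-0.059, -0.998, -0.0], [0.0, 0.0, -1.0]]
force: [-0.0, -0.8, 0.1]
width: 0.0
gripper_force: 0.0
```

Run:
```python
from h import *
for n in('wrist','top','side'):
    p,d,W=world(n); save(n+'9',p); X,Y,Z=np.moveaxis(W,-1,0)
    H,S,V=cv2.split(cv2.cvtColor(p,cv2.COLOR_RGB2HSV))
    b=(H>50)&(H<80)&(S>140)&(Z>98)&(Z<130)&(Y<-200)
    if b.sum(): q=W[b]; print(n,'btn',b.sum(),cv2.minEnclosingCircle(q[:,:2].astype(np.float32)),np.median(q,0))
    h=(Z>148)&(Z<162)&(V<70)&(X>420)&(X<470)&(Y>-120)&(Y<20)
    if h.sum(): print(n,'handle',h.sum(),np.median(W[h],0),cv2.minAreaRect(W[h][:,:2].astype(np.float32))[0])
    t=(Z>108)&(Z<158)&((H<8)|(H>172))&(S>120)&(Y<-170)&(Y>-250)&(X<500)
    if t.sum(): print(n,'tab',np.median(W[t],0),t.sum())
    f=(H>100)&(H<118)&(S>120)&(Z>100)&(Z<116)&(Y<150)&(Y>-250)&(X<650)
    f=cv2.morphologyEx(f.astype(np.uint8),cv2.MORPH_OPEN,np.ones((3,3)))>0
    if f.sum(): print(n,'hatch',cv2.minAreaRect(W[f][:,:2].astype(np.float32)))
goto((462,-328),150)
```

```text
wrist btn 1970 ((462.3358154296875, -331.3380432128906), 18.562856674194336) [ 463.14916068 -330.88816727  122.4663789 ]
wrist handle 180 [ 446.9579332  -100.95968648  156.4432098 ] (447.49725341796875, -99.2363052368164)
wrist tab [ 451.39659937 -219.87066     149.69870649] 952
wrist hatch ((475.68414306640625, -109.341064453125), (182.28575134277344, 206.1307830810547), 86.55986785888672)
top btn 107 ((461.1357421875, -327.88348388671875), 17.152231216430664) [ 461.98595677 -325.82650716  122.34030901]
top handle 122 [444.70594242 -55.01706968 159.84614851] (445.0132141113281, -53.629364013671875)
top tab [ 444.36372339 -207.28097586  149.58065057] 54
top hatch ((475.705810546875, -56.174896240234375), (284.48956298828125, 203.82513427734375), 86.87799835205078)
side btn 46 ((460.909423828125, -323.8258056640625), 15.822294235229492) [ 461.05292795 -318.40763737  120.73022748]
side handle 108 [445.25293207 -51.07464544 158.35996689] (446.6671447753906, -51.87812042236328)
side tab [ 447.4814346  -207.20205075  133.23509513] 73
side hatch ((478.95025634765625, -53.781463623046875), (292.36346435546875, 208.02720642089844), 86.7144775390625)
move m [0.0532 0.0032 0.0572] yaw -0.1 | at [ 409.  -321.6  207.2] box [ -53.6 -269.2] F [ 0.3  0.  -0.3] w -0.0 gf 0.0 t 38.9
```

View pics/wrist9.png

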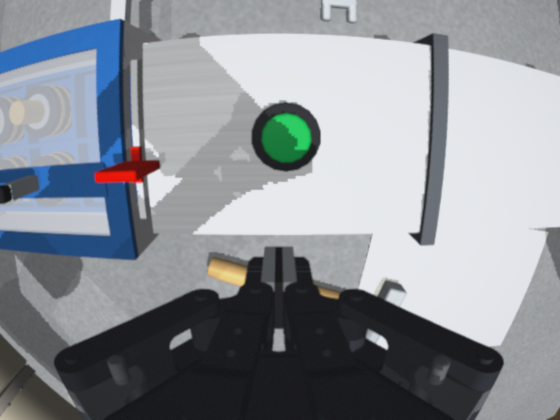

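The hatch outline and handle are back where they started. The button shows at (287,137), measured at about (462,-330) with its top at z 122. Pressing it now.

carry_out:
  plan:
    - [0.027,0.003,0,0]
    - [0.053,0.005,0,0]
    - [0.053,0.005,0.03,0]
    - [0.053,0.005,0.06,0]
    - [0.053,0.005,0.075,0]
    - [0.053,0.005,0.08,0]
    - [0.053,0.005,0.083,0]
    - [0.053,0.005,0.086,0]
    - [0.053,0.005,0.088,0]
    - [0.053,0.005,0.09,0]

```text
clock: 39.68
eef_pos: [462.0, -330.5, 118.3]
eef_rot: [[0.998, -0.06, 0.002], [-0.06, -0.998, -0.002], [0.002, 0.002, -1.0]]
force: [-0.7, 1.4, 2.9]
width: 0.004
gripper_force: 1.8
```

carry_out:
  plan:
    - [0,0,0.0005,0]
    - [0,0,0.001,0]
    - [0,0,0.0015,0]
    - [0,0,0.002,0]
    - [0,0,0.0025,0]
    - [0,0,0.003,0]
    - [0,0,0.003,0]
    - [0,0,0.003,0]
    - [0,0,0.003,0]
    - [0,0,0.003,0]

```text
clock: 40.52
eef_pos: [462.0, -330.5, 115.9]
eef_rot: [[0.998, -0.06, 0.002], [-0.06, -0.998, -0.002], [0.002, 0.002, -1.0]]
force: [-2.5, 1.7, 15.8]
width: -0.006
gripper_force: 7.4
```

15.8 N against the 5 N needed: the button is fully down. Lifting clear.

carry_out:
  plan:
    - [0,0,-0.01,0]
    - [0,0,-0.03,0]
    - [0,0,-0.06,0]
    - [0,0,-0.09,0]
    - [0,0,-0.11,0]
    - [0,0,-0.12,0]
    - [0,0,-0.12,0]
    - [0,0,-0.12,0]
    - [0,0,-0.12,0]
    - [0,0,-0.12,0]

```text
clock: 41.35
eef_pos: [461.3, -329.7, 232.8]
eef_rot: [[0.998, -0.06, -0.002], [-0.06, -0.998, 0.002], [-0.002, -0.002, -1.0]]
force: [-1.0, -0.0, 0.0]
width: -0.001
gripper_force: 0.0
```

Run:
```python
from h import *
p,d,W=world('top'); X,Y,Z=np.moveaxis(W,-1,0)
H,S,V=cv2.split(cv2.cvtColor(p,cv2.COLOR_RGB2HSV))
f=(H>100)&(H<118)&(S>120)&(Z>100)&(Z<116)&(Y<150)&(Y>-250)&(X<650)
f=cv2.morphologyEx(f.astype(np.uint8),cv2.MORPH_OPEN,np.ones((3,3)))>0
print(cv2.minAreaRect(W[f][:,:2].astype(np.float32)))
goto((462,-330),240)
print(r.sign_off())
```

```text
((475.0506896972656, -56.50227355957031), (284.6695556640625, 204.82815551757812), 87.14620971679688)
move m [ 0.0007  0.0001 -0.0071] yaw -0.1 | at [ 461.3 -329.8  232.9] box [  -1.  -274.3] F [ 0.3 -0.3 -0.2] w -0.0 gf 0.0 t 41.4
the job is handed in; nothing more can be done
None
```

I handed the job in at 41 s: inner door pressed firmly shut first, all four reels upright in their own wells, hatch shut again and call button pressed right down; the judge returned no verdict.

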